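Strip and sort a surge-arrester housing

TASK

Open the round surge-arrester housing: turn its bayonet cover a quarter turn counter-clockwise (seen from above), lift it off and set it down, rim down, in the middle of the black rubber mat. Then take every cartridge out of the housing and stand each upright in a nest of its own, those with a green flag in the green-marked tray and those with a red flag in the red-marked tray. Finally put the cover back over the empty housing and turn it clockwise until it is fully home under its claws, leaving the multimeter, the set square and the screwdriver where they lie.

Things in the scene. Friction and masses are not known exactly. Their poses are not given: they have to be found in the camera images.
- housing: Round grey base of an outdoor surge-arrester housing, fixed to the bench, 222 mm across. Origin: underside centre, on the bench, z up. Its flat rim, on which the cover sits, is 30 mm up; on it stands a neck ring 154 mm across outside, its top 52 mm up, around the cartridge bays.
- bays (a point): Centre of the bays inside the neck, on the floor where the cartridges stand (30 mm above the bench); axes as the housing's. Six bays: two rows along y, at x = -37 and +37 mm, three in each at y = -32, 0 and +32 mm, each cartridge with its 36 mm side along x, between fins 14 mm high; tops 92 mm above the bench. They are loose and lift straight up. Some bays may be empty.
- claw_a (a point): Middle of the first of two opposite steel bayonet claws on the housing rim, 99 mm from the axis in the housing's +x direction (the other is in -x), top 46 mm above the bench. A claw is a channel with a closed end (the stop) 12 deg clockwise, seen from above, of this direction and its mouth 50 deg counter-clockwise of it.
- cover: Loose light-grey domed cover, 174 mm across, 0.4 kg. Origin: centre of its open rim, z up; dome top 76 mm, top of the grip 106 mm above it. On the housing its origin lies on the axis, 30 mm above the bench, about 5 mm of radial clearance over the neck. Locked: its x along the housing's x, either way round (a half turn makes no difference); at the start up to 7 deg short of home.
- cover_grip (a point): Centre of the black grip rib on top of the cover (91 mm above the rim): 100 mm long along the cover's x, 22 mm wide, 30 mm high, to be pinched across its width from above. The cover turns easily, counter-clockwise from above to unlock. Turned 65 to 145 deg from home its tabs are clear of the claws and it lifts off, or goes on again.
- cover_tab (a point): One of the cover's two opposite tabs, at its +x (the other at -x), under the ends of the grip rib, below yellow patches: 26 mm wide, 7 mm thick, at the rim, reaching 100 mm from the axis. Locked, the tabs are under the claws with 3 mm of play upward; home is where they meet the claws' closed ends.
- mat: Fixed black rubber mat, 230 x 230 x 3 mm, on the bench to the left of the housing (+y), kept free for the cover. Origin: underside centre.
- cart_g1: Plug-in surge-arrester cartridge: an upright grey block 36 mm (its x) by 24 mm (its y) by 62 mm high, about 0.14 kg, with a green status flag (26 x 16 mm) on its top and small green flags on its two 24 mm wide faces. Origin: centre of its foot, z up. It goes into the green-marked pass tray. May be absent.
- cart_g2: Plug-in surge-arrester cartridge: an upright grey block 36 mm (its x) by 24 mm (its y) by 62 mm high, about 0.14 kg, with a green status flag (26 x 16 mm) on its top and small green flags on its two 24 mm wide faces. Origin: centre of its foot, z up. It goes into the green-marked pass tray. May be absent.
- cart_g3: Plug-in surge-arrester cartridge: an upright grey block 36 mm (its x) by 24 mm (its y) by 62 mm high, about 0.14 kg, with a green status flag (26 x 16 mm) on its top and small green flags on its two 24 mm wide faces. Origin: centre of its foot, z up. It goes into the green-marked pass tray. May be absent.
- cart_r1: Plug-in surge-arrester cartridge: an upright grey block 36 mm (its x) by 24 mm (its y) by 62 mm high, about 0.14 kg, with a red status flag (26 x 16 mm) on its top and small red flags on its two 24 mm wide faces. Origin: centre of its foot, z up. It goes into the red-marked reject tray. May be absent.
- cart_r2: Plug-in surge-arrester cartridge: an upright grey block 36 mm (its x) by 24 mm (its y) by 62 mm high, about 0.14 kg, with a red status flag (26 x 16 mm) on its top and small red flags on its two 24 mm wide faces. Origin: centre of its foot, z up. It goes into the red-marked reject tray. May be absent.
- cart_r3: Plug-in surge-arrester cartridge: an upright grey block 36 mm (its x) by 24 mm (its y) by 62 mm high, about 0.14 kg, with a red status flag (26 x 16 mm) on its top and small red flags on its two 24 mm wide faces. Origin: centre of its foot, z up. It goes into the red-marked reject tray. May be absent.
- tray_pass: Loose yellow plastic tray (pass), 0.5 kg, with green ledges along its two long sides and green nest floors. Three nests side by side along its y, each 52 mm (x) by 41 mm (y), centres at y = -45, 0 and +45 mm; a cartridge stands in a nest with its 36 mm side along the tray's x. Origin: underside centre, z up; nest floor at 4 mm, top of the walls at 34 mm; outside 78 mm (x, with the ledges) by 139 mm (y).
- tray_reject: Loose yellow plastic tray (reject), 0.5 kg, with red ledges along its two long sides and red nest floors. Three nests side by side along its y, each 52 mm (x) by 41 mm (y), centres at y = -45, 0 and +45 mm; a cartridge stands in a nest with its 36 mm side along the tray's x. Origin: underside centre, z up; nest floor at 4 mm, top of the walls at 34 mm; outside 78 mm (x, with the ledges) by 139 mm (y).
- meter: Orange multimeter lying on the bench, 150 x 76 x 36 mm; bystander, not to be moved. Origin: underside centre.
- set_square: Clear plastic set square lying on the bench, 5 mm thick, about 170 x 150 mm; bystander, not to be moved.
- screwdriver: Screwdriver lying on the bench beyond the trays, 190 mm long along its x; bystander, not to be moved.
Not all that is in view belongs to the job. There is more than one size of the cover; the one meant has the size given above.

How it is judged:
By the outcome, as a careful person would: the job done as asked, in the order asked, and still so for the second after the job is handed in, with the robot touching nothing.
Of cart_g1, cart_g2, cart_g3, cart_r1, cart_r2, cart_r3 only 4 to 6 are there at a start; the rules pass over those that are not, and their reading is None.
At some moment in a run one of cover, tray_pass, tray_reject may be knocked a few centimetres aside while the robot is not near it.
It also fails if it takes over 208 s, if anything falls off the work surface, if the arm or the gripper's body presses on something with over 40 N, if the wrist force passes 120 N, or if a joint passes its speed limit or range.

ROBOT

A 6-joint arm with a two-finger parallel gripper is mounted at the origin on the work surface. World frame = base frame: x ahead of the robot, y to its left, z up, the work surface at z = 0. Lengths are in m, angles in rad, forces in N, time in s.
With the tool pointing down it reaches from about 0.35 to 0.775 m from the base axis. Payload 7.3 kg.
Tool frame: the origin (TCP) lies midway between the tips of the shut fingers; the grasp point (between the pads) lies 19 mm behind it; z points along the fingers, y is the line along which they close (so a half turn about z gives the same grasp; the last joint's range is limited). The gripper opens to 92 mm and grips with 3 to 60 N. Pads are 19 mm wide; open, the fingers measure 130 mm over their backs; the gripper's body (75 mm by 190 mm) begins 47 mm behind the grasp point.
Start: joints at [1.025, 0.342, 1.524, -0, 1.275, -0.146], TCP at [0.204, 0.484, 0.227] pointing down, gripper open.
Joint ranges: [-2.53, 2.53], [-0.77, 2.02], [0.04, 2.7], [-1, 4.14], [0.28, 2.66], [-3.11, 3.11]. Speed limits (rad/s): [2.57, 2.57, 3.14, 3.14, 3.14, 3.14].

INTERFACE

Orientations are given as [roll, pitch, yaw] about the fixed x, y, z axes, in that order (R = Rz(yaw) Ry(pitch) Rx(roll)).
In Python, from cell import monitor, vision, workorder gives the robot as it stands.
- The arm moves only by the tool move_arm, never from a script. Its argument "rows" is a list of rows, each a list of 5 numbers: the shift along the world's x, y, z in mm, then the turn about the world's z in rad, then the closure, from -1 (fully open) to 1 (shut). A call has 1 to 12 rows; each row shifts and turns the commanded pose from where the row before left it; what a row does not reach is not made up. A row lasts 1/10 s, in which the tool goes at most 50 mm and 8.59 degrees, less where a joint would pass 70% of its speed; a pose out of reach is approached as far as the arm can. A call is refused whole if a number of a shift passes 50 or a number of a turn 0.15, either way. A call with a gripper value outside its range is refused whole. The fingers move at their own pace and stop on an object; "newtons" is the grip in N (left out, the last holds). Time passes only in rows, so rows that do not move let the fingers close. It gives the time, the measured TCP pose, the force, the opening and the grip force at its end, in the units of the state.
- monitor.observe(): the state, without advancing time (a new reading comes with each control period).
- vision.read_camera(name): name is "scene" or "top"; returns the picture (400x640x3 uint8, red, green, blue); there is no depth.
- vision.get_calibration(name): a dict with "K" (3x3 intrinsics, pixels), "T" (4x4, takes a point from camera to world coordinates). Camera axes: x right, y up, looking along -z (the intrinsics and any distortion apply to the point x, -y, -z); pixel columns grow to the right and rows downward; lengths in m; the calibration is good to about 2 mm. A picture is of the moment at which its call begins. get_calibration takes no time and is no camera call.
- workorder.hand_in(): hands the job in; it is judged then, once.
The state is a dict: "time": time; "qpos": joint angles; "qvel": joint speeds; "joint_efforts": joint torques, N m; "tool_pos": TCP position; "tool_rot": TCP orientation; "contact_force": force on the tool from outside, world axes, zero at the start; "torque": the same for the moment, N m; "opening": finger opening in m; "grip_force": force on a finger pad.
Only numpy, scipy, OpenCV 4.12 (cv2) and the standard library are available. Lean on these libraries where they do the work, as an engineer would, in place of code of your own. Each camera call takes 0.05 s, during which the arm holds its last target. There are 200 camera calls.

## Working session

There is one attempt and no reset: what is moved stays moved. The work goes in short steps, Python scripts to look and compute and a tool call to move; the robot and the scene stay as the last step left them, time stands still between calls to the robot, and variables do not carry over. Pictures are saved under pics/ and viewed, at most 14 in all, crops included, and the job is handed in when it is done.

Besides the shell and the picture viewer there is one more tool, called after "Call:" as name([rows], argument=value, ...), one row to a line, values as JSON. move_arm: Moves the arm, as the interface text tells. Its arguments: {"type":"object","properties":{"rows":{"type":"array","items":{"type":"array","items":{"type":"number"}}},"newtons":{"type":"number"}},"required":["rows"]}

```bash
ls; mkdir -p pics; python3 - <<'E'
from cell import monitor, vision
import cv2,numpy as np
for n in("scene","top"):
    im=vision.read_camera(n);cv2.imwrite(f"pics/{n}0.png",im[:,:,::-1])
    c=vision.get_calibration(n);print(n,{k:np.round(v,4).tolist() if not isinstance(v,str) else v for k,v in c.items()})
print(monitor.observe())
E
```

```text
pics
scene {'K': [[468.3532, 0.0, 317.0089], [0.0, 468.3532, 199.9332], [0.0, 0.0, 1.0]], 'T': [[0.8453, -0.4362, 0.3084, 0.942], [0.5342, 0.7003, -0.4735, -0.6296], [-0.0095, 0.565, 0.825, 1.2209], [0.0, 0.0, 0.0, 1.0]]}
top {'K': [[370.8735, 0.0, 313.1967], [0.0, 370.8735, 204.0647], [0.0, 0.0, 1.0]], 'T': [[-0.0215, 0.9986, -0.0491, 0.4694], [-0.9995, -0.0202, 0.0263, 0.0247], [0.0252, 0.0497, 0.9984, 1.1105], [0.0, 0.0, 0.0, 1.0]]}
{'time': 0.1, 'qpos': array([ 1.02501860e+00,  3.42632144e-01,  1.52492119e+00, -1.86183723e-05,
        1.27540508e+00, -1.45968821e-01]), 'qvel': array([-0.00092233, -0.00080602, -0.00329175, -0.00085923,  0.00132229,
       -0.00022416]), 'joint_efforts': array([ 2.25886135e-03, -4.32002807e+01, -2.44694316e+01,  7.20862881e-02,
        5.26738772e-02, -2.38934189e-05]), 'tool_pos': array([0.20412999, 0.48329287, 0.22612542]), 'tool_rot': array([-3.14023883e+00, -1.81035721e-04,  2.74178906e+00]), 'contact_force': array([-0.6416505 ,  0.12644886, -0.16543871]), 'torque': array([ 0.01811644, -0.01504743,  0.01217766]), 'grip_force': 0.0, 'opening': 0.09148017831028549}
```

View pics/scene0.png

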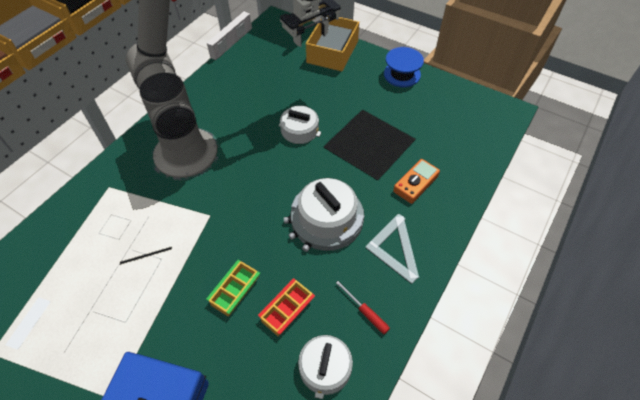

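View pics/top0.png

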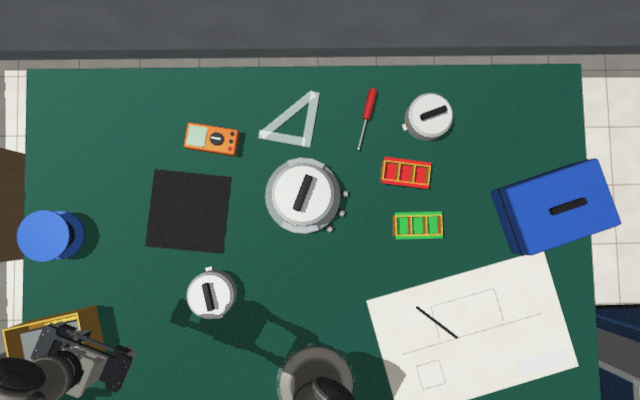

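The candidates for the cover, by top-view pixel, are (303,195) on the grey housing, (211,295) with a lone tab, and (429,117), which is smaller. The two loose ones look too small, so I choose the one on the housing. The mat is at (190,211), the green tray at (418,225) and the red tray at (406,173). Next I take a close crop to check.

```bash
cat > h.py <<'E'
import cv2,numpy as np
from cell import vision,monitor
def cal(n):
    c=vision.get_calibration(n);return np.array(c["K"]),np.array(c["T"])
def ray(n,uv):
    K,T=cal(n);x,y,_=np.linalg.inv(K)@[*uv,1];return T[:3,3],T[:3,:3]@np.array([x,-y,-1])
def at(n,uv,z):
    o,d=ray(n,uv);return (o+d*(z-o[2])/d[2])[:2]
def proj(n,p):
    K,T=cal(n);q=T[:3,:3].T@(np.array(p)-T[:3,3]);v=K@[q[0]/-q[2],q[1]/q[2],1];return v[:2]
def tri(a,b):
    (o1,d1),(o2,d2)=ray("scene",a),ray("top",b)
    s=np.linalg.lstsq(np.c_[d1,-d2],o2-o1,rcond=None)[0];p,q=o1+d1*s[0],o2+d2*s[1]
    return (p+q)/2,np.linalg.norm(p-q)
def crop(im,x0,y0,w,h,f):return cv2.resize(im[y0:y0+h,x0:x0+w,::-1],None,fx=f,fy=f,interpolation=cv2.INTER_CUBIC)
def grab(n):return vision.read_camera(n)
E
python3 - <<'E'
from h import *
t=cv2.imread("pics/top0.png")[:,:,::-1];s=cv2.imread("pics/scene0.png")[:,:,::-1]
a=crop(t,255,140,100,100,4);b=crop(s,275,165,100,100,4);c=crop(t,370,145,80,100,2);
a2=crop(t,375,150,80,40,5)[:200];a3=crop(t,375,205,80,40,5)[:200]
cv2.imwrite("pics/c1.png",np.vstack([np.hstack([a,b]),np.hstack([a2,a3])]))
for n,uv,z in[("house rim","303 195",.106),("g","418 225",.034),("r","406 173",.034),("mat","190 211",.003)]:
    print(n,at("top",list(map(float,uv.split())),z))
for p,q in[((326,198),(303,193)),((233,288),(418,225)),((287,307),(406,173)),((369,143),(190,211))]:print(tri(p,q))
# diameters
for n,u1,u2,z in[("hous",(271,190),(335,203),.06),("small",(188,295),(235,295),.03),("s2",(405,117),(453,117),.03)]:print(n,np.linalg.norm(at("top",u1,z)-at("top",u2,z)))
E
```

```text
house rim [0.5439797 0.025461 ]
g [ 0.45496043 -0.30829659]
r [ 0.60817732 -0.27821883]
mat [0.51067428 0.36113742]
(array([0.54782634, 0.02472937, 0.1154946 ]), np.float64(0.002076800810130105))
(array([ 0.45458028, -0.31221181,  0.02187447]), np.float64(0.000535668120211893))
(array([ 0.61072129, -0.28011492,  0.02400376]), np.float64(0.003103278186536767))
(array([0.51154628, 0.36127314, 0.00517719]), np.float64(0.0024276888425547928))
hous 0.18526033232586475
small 0.13369540954799286
s2 0.14405207027196335
```

View pics/c1.png

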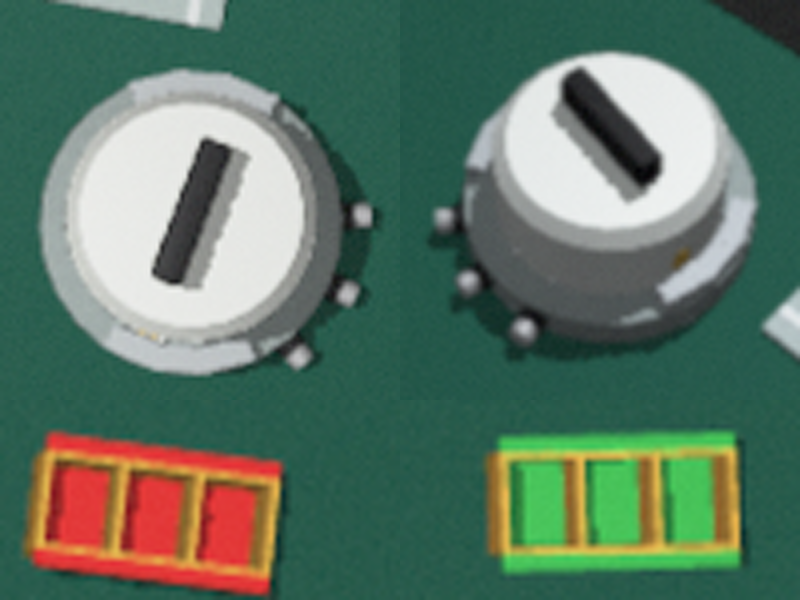

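The cover on the housing is the right one, 174 mm wide with yellow patches. The grip runs from top (308.75,175.5) to (296.75,210) and from scene (320.8,183.8) to (337,208).

```bash
python3 - <<'E'
from h import *
T=lambda x,y:(255+x/4,140+y/4); S=lambda x,y:(275+(x-400)/4,165+y/4)
for a,b in[((583,75),(215,142)),((648,172),(167,280))]: print(tri(S(*a),T(*b)))
a,b=at("top",T(215,142),.136),at("top",T(167,280),.136);print((a+b)/2,np.degrees(np.arctan2(*(a-b)[::-1])))
a,b=at("scene",S(583,75),.136),at("scene",S(648,172),.136);print((a+b)/2,np.degrees(np.arctan2(*(a-b)[::-1])))
print("base",at("top",T(191,222),.035))
R=lambda x,y:(375+x/5,150+(y-400)/5);G=lambda x,y:(375+(x-400)/5,205+(y-400)/5)
# tray top corners of yellow frame/ledges
r=np.array([at("top",R(*p),.034) for p in[(48,435),(282,465),(268,593),(33,563)]]);g=np.array([at("top",G(*p),.034) for p in[(500,437),(735,434),(739,566),(503,571)]])
for q in(r,g):
    d=q[0]-q[1]+q[3]-q[2];print(q.mean(0),"yaw of +y axis-90",np.degrees(np.arctan2(d[1],d[0]))-90,np.linalg.norm(q[0]-q[1]),np.linalg.norm(q[0]-q[3]))
E
```

```text
(array([ 0.5665509 , -0.00075407,  0.23172006]), np.float64(0.03666155111896553))
(array([0.53165597, 0.06043125, 0.00314847]), np.float64(0.057849428696198586))
[0.5478267  0.02593223] -20.269670062950105
[0.55666081 0.02286826] 150.3571980715032
base [0.54781171 0.02626799]
[ 0.60879541 -0.27995908] yaw of +y axis-90 -8.331670363771849 0.13953554316159708 0.07620060484195587
[ 0.45380886 -0.31087087] yaw of +y axis-90 -0.2785138270464955 0.13854389100316977 0.07799320747702831
```

Call:
move_arm([
  [20,-27,0,0,-1],
  [22,-29,0,0,-1],
  [22,-29,0,0,-1],
  [22,-29,0,0,-1],
  [22,-29,0,0,-1],
  [22,-29,0,0,-1],
  [22,-29,0,0,-1],
  [22,-29,0,0,-1],
  [22,-29,0,0,-1],
  [22,-29,0,0,-1],
  [22,-29,0,0,-1],
  [22,-29,0,0,-1],
])

```text
time: 1.3
tool_pos: [0.4669, 0.1363, 0.2265]
tool_rot: [-3.141, -0.001, 2.742]
contact_force: [0.2, 0.1, 0.0]
opening: 0.0921
grip_force: 0.0
```

Call:
move_arm([
  [22,-29,0,0.02,-1],
  [22,-29,0,0.02,-1],
  [20,-27,0,0.006,-1],
  [18,-26,0,0,-1],
  [0,0,0,0,-1],
  [0,0,0,0,-1],
])

```text
time: 1.9
tool_pos: [0.548, 0.0263, 0.226]
tool_rot: [-3.142, -0.002, 2.786]
contact_force: [0.1, -0.5, 0.6]
opening: 0.0917
grip_force: 0.0
```

```bash
python3 - <<'E'
from h import *
T=lambda x,y:(255+x/4,140+y/4); S=lambda x,y:(275+(x-400)/4,165+y/4)
for a,b in[((648,172),(215,142)),((583,75),(167,280))]: print(tri(S(*a),T(*b)))
im=grab("top");s=grab("scene")
cv2.imwrite("pics/c2.png",np.hstack([crop(im,255,140,100,100,4),crop(s,265,110,100,100,4)]))
E
```

```text
(array([0.59410565, 0.00840871, 0.12153076]), np.float64(0.001972098772594538))
(array([0.50793934, 0.04638676, 0.12988427]), np.float64(0.012589050033704679))
```

View pics/c2.png

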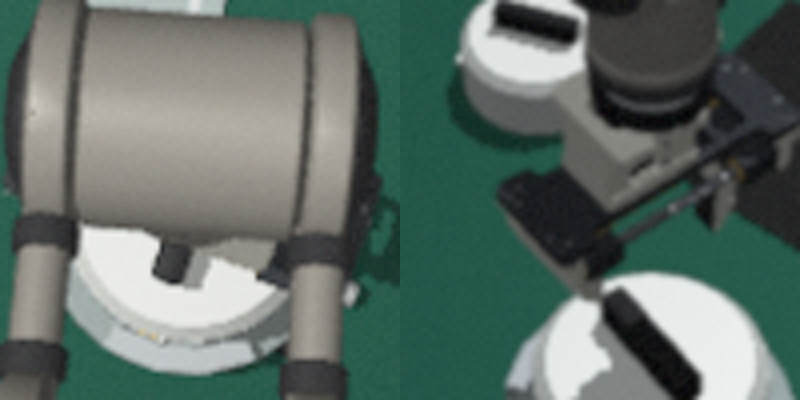

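The arm hides part of the view. The fingers straddle the grip, so I descend and close.

Call:
move_arm([
  [0,0,-25,0,-1],
  [0,0,-30,0,-1],
  [0,0,-25,0,-1],
  [0,0,-15,0,-1],
  [0,0,-10,0,-1],
  [0,0,-7,0,-1],
  [0,0,0,0,-1],
], newtons=25)

```text
time: 2.7
tool_pos: [0.548, 0.0271, 0.1144]
tool_rot: [-3.142, -0.001, 2.788]
contact_force: [-0.5, 0.6, -0.5]
opening: 0.0919
grip_force: 0.0
```

Call:
move_arm([
  [0,0,0,0,0],
  [0,0,0,0,0.4],
  [0,0,0,0,1],
  [0,0,0,0,1],
  [0,0,0,0,1],
  [0,0,0,0,1],
  [0,0,0,0,1],
  [0,0,0,0,1],
])

```text
time: 3.5
tool_pos: [0.5483, 0.0266, 0.1147]
tool_rot: [3.142, -0.0, 2.788]
contact_force: [0.4, 0.8, -0.3]
opening: 0.0324
grip_force: 0.0
```

Call:
move_arm([
  [0,0,0,0,1],
  [0,0,0,0,1],
  [0,0,0,0,1],
  [0,0,0,0,1],
])

```text
time: 3.9
tool_pos: [0.5484, 0.0268, 0.1147]
tool_rot: [3.141, 0.0, 2.788]
contact_force: [0.6, 0.9, -0.9]
opening: 0.0218
grip_force: 24.8
```

Call:
move_arm([
  [0,0,0,0.08,1],
  [0,0,0,0.1,1],
  [0,0,0,0.12,1],
  [0,0,0,0.12,1],
  [0,0,0,0.1,1],
  [0,0,0,0.08,1],
])

```text
time: 4.5
tool_pos: [0.5483, 0.0264, 0.1147]
tool_rot: [-3.142, -0.0, -2.892]
contact_force: [0.2, -0.6, 0.1]
opening: 0.0218
grip_force: 24.9
```

Call:
move_arm([
  [0,0,0,0.1,1],
  [0,0,0,0.12,1],
  [0,0,0,0.12,1],
  [0,0,0,0.12,1],
  [0,0,0,0.12,1],
  [0,0,0,0.12,1],
  [0,0,0,0.12,1],
  [0,0,0,0.1,1],
  [0,0,0,0.06,1],
  [0,0,0,0,1],
])

```text
time: 5.5
tool_pos: [0.5483, 0.0265, 0.1147]
tool_rot: [3.142, -0.0, -1.915]
contact_force: [0.1, -0.9, -0.6]
opening: 0.0218
grip_force: 24.8
```

Call:
move_arm([
  [0,0,4,0,1],
  [0,0,8,0,1],
  [0,0,12,0,1],
  [0,0,12,0,1],
  [0,0,15,0,1],
  [0,0,15,0,1],
  [0,0,15,0,1],
  [0,0,12,0,1],
  [0,0,0,0,1],
])

```text
time: 6.4
tool_pos: [0.5493, 0.0266, 0.2102]
tool_rot: [-3.138, 0.001, -1.915]
contact_force: [0.4, -0.3, -4.4]
opening: 0.0218
grip_force: 24.8
```

```bash
python3 - <<'E'
from h import *
for n,(x,y) in(("top",(190,211)),("scene",(369,143))):
    g=cv2.imread(f"pics/{n}0.png").max(2);m=(g<50).astype(np.uint8)
    m=cv2.morphologyEx(m,cv2.MORPH_OPEN,np.ones((7,7)))
    k,l=cv2.connectedComponents(m);c=(l==l[y,x]).astype(np.uint8)
    cn=cv2.findContours(c,0,2)[0][0];q=cv2.approxPolyDP(cn,8,True)[:,0]
    w=np.array([at(n,p+.5,.003) for p in q.astype(float)]);print(n,q.tolist(),w.round(4).tolist(),w.mean(0))
E
```

```text
top [[0, 0], [0, 358], [46, 374], [41, 398], [0, 382], [0, 399], [329, 399], [317, 375], [354, 399], [639, 399], [639, 0]] [[1.156, 0.9234], [0.0983, 0.9027], [0.0492, 0.7724], [-0.0177, 0.7856], [0.0309, 0.9014], [-0.0166, 0.9005], [-0.0479, -0.0397], [0.0218, -0.0062], [-0.0503, -0.1128], [-0.0786, -0.964], [1.1443, -1.045]] [0.20813152 0.27438091]
scene [[360, 112], [327, 149], [379, 177], [410, 137]] [[0.4156, 0.4757], [0.4059, 0.264], [0.612, 0.2516], [0.6214, 0.4617]] [0.5137133  0.36322875]
```

Call:
move_arm([
  [-3,20,0,0,1],
  [-3,28,0,0,1],
  [-3,28,0,0,1],
  [-3,28,0,0,1],
  [-3,28,0,0,1],
  [-3,28,0,0,1],
  [-3,28,0,0,1],
  [-3,28,0,0,1],
  [-3,28,0,0,1],
  [-3,28,0,0,1],
  [-3,28,0,0,1],
  [-3,25,0,0,1],
])

```text
time: 7.6
tool_pos: [0.5117, 0.3528, 0.2069]
tool_rot: [3.14, -0.001, -1.915]
contact_force: [0.9, 0.3, -3.8]
opening: 0.0217
grip_force: 24.9
```

Call:
move_arm([
  [0,8,0,0,1],
  [0,3,-20,0,1],
  [0,0,-25,0,1],
  [0,0,-25,0,1],
  [0,0,-20,0,1],
  [0,0,-14,0,1],
  [0,0,-8,0,1],
  [0,0,-4,0,1],
  [0,0,0,0,1],
  [0,0,0,0,1],
])

```text
time: 8.6
tool_pos: [0.5129, 0.3629, 0.0927]
tool_rot: [-3.141, 0.001, -1.915]
contact_force: [0.3, 0.1, -3.8]
opening: 0.0218
grip_force: 24.9
```

Call:
move_arm([
  [0,0,-2,0,1],
  [0,0,-2,0,1],
  [0,0,-1,0,1],
  [0,0,0,0,1],
  [0,0,0,0,1],
])

```text
time: 9.1
tool_pos: [0.5126, 0.3627, 0.0877]
tool_rot: [-3.141, 0.001, -1.915]
contact_force: [-2.3, -1.9, 5.6]
opening: 0.0219
grip_force: 24.9
```

Call:
move_arm([
  [0,0,0,0,0],
  [0,0,0,0,-0.6],
  [0,0,0,0,-1],
  [0,0,0,0,-1],
  [0,0,0,0,-1],
  [0,0,0,0,-1],
])

```text
time: 9.7
tool_pos: [0.5123, 0.3626, 0.0866]
tool_rot: [3.141, -0.0, -1.915]
contact_force: [-0.5, 0.0, 0.4]
opening: 0.0653
grip_force: 0.0
```

Call:
move_arm([
  [0,0,10,0,-1],
  [0,0,20,0,-1],
  [0,0,30,0,-1],
  [0,0,30,0,-1],
  [-10,10,20,0,-1],
  [-20,20,0,0.1,-1],
  [-20,20,0,0.14,-1],
  [-20,20,0,0.14,-1],
  [-20,20,0,0.14,-1],
  [-10,10,0,0.14,-1],
  [0,0,0,0,-1],
])

```text
time: 10.8
tool_pos: [0.4109, 0.464, 0.1976]
tool_rot: [-3.141, 0.001, -1.251]
contact_force: [-0.5, -1.1, 0.1]
opening: 0.0919
grip_force: 0.0
```

```bash
python3 - <<'E'
from h import *
im=grab("top");s=grab("scene");cv2.imwrite("pics/top1.png",im[:,:,::-1]);cv2.imwrite("pics/scene1.png",s[:,:,::-1])
cv2.imwrite("pics/c3.png",np.vstack([np.hstack([crop(im,263,155,80,80,5),crop(s,285,175,80,80,5)]),np.hstack([crop(im,140,160,100,50,4),crop(s,300,90,100,50,4)])]))
E
```

```text
(no output)
```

View pics/c3.png

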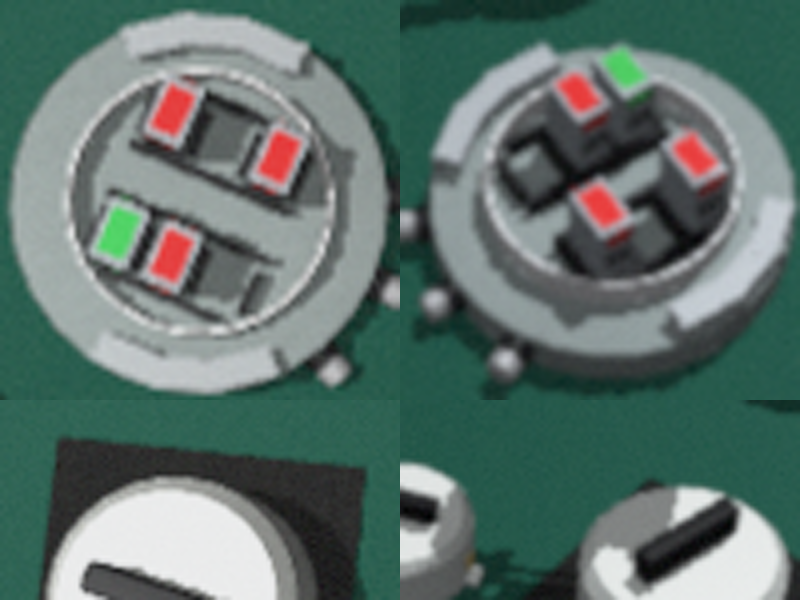

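View pics/top1.png

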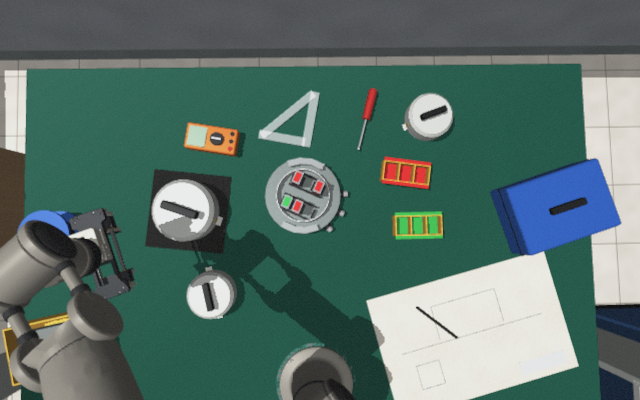

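The housing holds four cartridges. In the top crop there are reds at (173,110), (278,157) and (173,253), and a green at (120,232). The other two bays are empty, and the cover sits on the mat.

```bash
python3 - <<'E'
from h import *
from scipy.optimize import least_squares
T=lambda x,y:(263+x/5,155+y/5); S=lambda x,y:(285+(x-400)/5,175+y/5)
L={"r1":((37,32),(173,110),(693,155)),"r2":((37,-32),(278,157),(603,207)),"g":((-37,32),(120,232),(623,67)),"r3":((-37,0),(173,253),(580,93))}
for k,(b,t,s) in L.items():print(k,tri(S(*s),T(*t)),at("top",T(*t),.092))
def f(p):
    c,s=np.cos(p[2]),np.sin(p[2]);r=[]
    for b,t,sc in L.values():
        b=np.array(b)/1e3;w=[p[0]+c*b[0]-s*b[1],p[1]+s*b[0]+c*b[1],p[3]]
        r+=list(proj("top",w)-T(*t))+list(proj("scene",w)-S(*sc))
    return r
o=least_squares(f,[.548,.026,-.38,.092]);print(o.x,np.degrees(o.x[2]),np.round(o.fun,2))
# tray inside-rectangle corners on pics: red/green masks
t=cv2.imread("pics/top1.png")
# neck circle
nk=at("top",T(201,198),.052);print("neck",nk)
E
```

```text
r1 (array([0.59590073, 0.03999676, 0.09237753]), np.float64(0.0021894045223273205)) [0.59505822 0.03935268]
r2 (array([ 0.56939493, -0.01712798,  0.09054632]), np.float64(0.003213005124892863)) [ 0.56794857 -0.01800698]
g (array([0.5293169 , 0.07051079, 0.09467513]), np.float64(0.0029864795977258708)) [0.52826346 0.06974472]
r3 (array([0.5172574 , 0.04173092, 0.09359796]), np.float64(0.0029705767857891637)) [0.51612714 0.04088326]
[ 0.54950358  0.02655598 -0.43206186  0.09254577] -24.755321230555303 [-0.29 -0.54 -0.17  0.08 -0.01 -0.65 -0.63 -0.06 -0.51 -0.38 -0.41  0.33
 -0.43  0.08 -0.83 -0.02]
neck [0.54912623 0.02490556]
```

Call:
move_arm([
  [7,-16,0,-0.144,-1],
  [7,-16,0,-0.144,-1],
  [7,-16,0,-0.144,-1],
  [7,-16,0,-0.144,-1],
  [7,-16,0,-0.144,-1],
  [7,-16,0,-0.144,-1],
  [7,-16,0,-0.144,-1],
  [7,-16,0,-0.144,-1],
  [7,-16,0,-0.144,-1],
  [7,-16,0,-0.144,-1],
  [7,-16,0,-0.144,-1],
  [7,-16,0,-0.144,-1],
])

```text
time: 12.1
tool_pos: [0.4973, 0.2686, 0.197]
tool_rot: [-3.141, 0.0, -2.994]
contact_force: [1.0, -0.1, -0.1]
opening: 0.0914
grip_force: 0.0
```

Call:
move_arm([
  [7,-16,0,-0.144,-0.15],
  [7,-16,0,-0.144,-0.15],
  [7,-16,0,-0.144,-0.15],
  [7,-16,0,-0.144,-0.15],
  [7,-16,0,-0.144,-0.15],
  [7,-16,0,-0.144,-0.15],
  [7,-16,0,-0.144,-0.15],
  [7,-16,0,-0.144,-0.15],
  [7,-16,0,-0.144,-0.15],
  [7,-16,0,-0.144,-0.15],
  [7,-16,0,-0.144,-0.15],
  [7,-16,0,-0.144,-0.15],
])

```text
time: 13.3
tool_pos: [0.5808, 0.0764, 0.197]
tool_rot: [3.141, 0.0, 1.561]
contact_force: [-0.6, 0.4, 0.2]
opening: 0.0528
grip_force: 0.0
```

Call:
move_arm([
  [7,-16,0,-0.144,-0.15],
  [7,-16,0,-0.144,-0.15],
  [3,-8,0,-0.144,-0.15],
  [0,0,0,0,-0.15],
  [0,0,0,0,-0.15],
], newtons=25)

```text
time: 13.8
tool_pos: [0.5973, 0.0378, 0.1968]
tool_rot: [-3.142, 0.0, 1.14]
contact_force: [0.6, -0.1, -0.0]
opening: 0.0528
grip_force: 0.0
```

```bash
python3 - <<'E'
from h import *
s=cv2.imread("pics/scene1.png");t=cv2.imread("pics/top1.png")
from scipy.optimize import least_squares
# tray outline: bright saturated area; rect centre per view
for nm,ct,cs in(("red",(406,173),(287,307)),("green",(418,225),(233,288))):
    for n,im,c in(("top",t,ct),("scene",s,cs)):
        h=cv2.cvtColor(im,cv2.COLOR_BGR2HSV);m=((h[...,1]>150)&(h[...,2]>110)).astype(np.uint8)
        R=np.zeros_like(m);R[c[1]-38:c[1]+38,c[0]-38:c[0]+38]=1;m=cv2.morphologyEx(m*R,cv2.MORPH_CLOSE,np.ones((7,7)))
        k,l,st,_=cv2.connectedComponentsWithStats(m);i=1+st[1:,4].argmax()
        q=cv2.boxPoints(cv2.minAreaRect(np.argwhere(l==i)[:,::-1].astype(np.float32)))
        w=np.array([at(n,p,.02) for p in q]);e=[w[1]-w[0],w[2]-w[1]];e=max(e,key=np.linalg.norm)
        print(nm,n,w.mean(0).round(4),(np.degrees(np.arctan2(e[1],e[0]))%180-90).round(1),[np.linalg.norm(w[i]-w[i-1]).round(3) for i in(1,2)])
E
```

```text
red top [ 0.612  -0.2802] -8.4 [np.float64(0.08), np.float64(0.147)]
red scene [ 0.6061 -0.2747] -6.9 [np.float64(0.148), np.float64(0.084)]
green top [ 0.4549 -0.3113] -1.2 [np.float64(0.146), np.float64(0.083)]
green scene [ 0.4473 -0.3049] 0.8 [np.float64(0.152), np.float64(0.085)]
```

Call:
move_arm([
  [-1,2,-25,0,-0.15],
  [0,0,-35,0,-0.15],
  [0,0,-30,0,-0.15],
  [0,0,-20,0,-0.15],
  [0,0,-15,0,-0.15],
  [0,0,-10,0,-0.15],
  [0,0,0,0,-0.15],
  [0,0,0,0,0.3],
  [0,0,0,0,1],
  [0,0,0,0,1],
  [0,0,0,0,1],
  [0,0,0,0,1],
])

```text
time: 15.0
tool_pos: [0.5969, 0.0406, 0.0628]
tool_rot: [3.14, -0.001, 1.14]
contact_force: [-1.1, 0.8, 5.9]
opening: 0.0356
grip_force: 25.0
```

Call:
move_arm([
  [0,0,0,0,1],
])

```text
time: 15.1
tool_pos: [0.5969, 0.0406, 0.0628]
tool_rot: [3.14, -0.001, 1.14]
contact_force: [-1.4, -0.0, 6.8]
opening: 0.0359
grip_force: 25.0
```

Call:
move_arm([
  [0,0,6,0,1],
  [0,0,14,0,1],
  [0,0,25,0,1],
  [0,0,30,0,1],
  [0,0,25,0,1],
  [1,-14,8,0,1],
  [2,-30,0,0.03,1],
  [2,-34,0,0.04,1],
  [2,-34,0,0.04,1],
  [2,-34,0,0.04,1],
  [2,-34,0,0.04,1],
  [2,-34,0,0.04,1],
])

```text
time: 16.3
tool_pos: [0.6085, -0.1757, 0.169]
tool_rot: [-3.14, -0.0, 1.371]
contact_force: [-0.3, 0.1, -1.0]
opening: 0.036
grip_force: 25.0
```

Call:
move_arm([
  [2,-32,0,0.04,1],
  [3,-20,0,0.015,1],
  [1,-10,0,0,1],
  [0,0,0,0,1],
  [0,0,0,0,1],
])

```text
time: 16.8
tool_pos: [0.615, -0.2347, 0.1693]
tool_rot: [-3.141, -0.001, 1.425]
contact_force: [-0.4, -0.1, -1.0]
opening: 0.0359
grip_force: 25.0
```

```bash
python3 - <<'E'
from h import *
im=grab("top");s=grab("scene")
cv2.imwrite("pics/c4.png",np.hstack([crop(im,375,140,80,100,5),crop(s,205,200,133,167,3)[:500,:400]]))
E
```

```text
(no output)
```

View pics/c4.png

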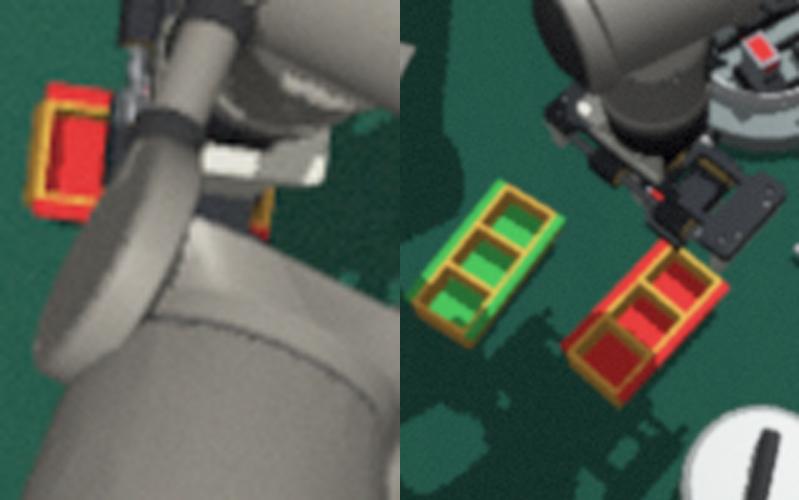

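The red tray has not moved: its corner is at (48,85), as before. I place the first cartridge.

Call:
move_arm([
  [0,0,-25,0,1],
  [0,0,-35,0,1],
  [0,0,-30,0,1],
  [0,0,-20,0,1],
  [0,0,-12,0,1],
  [0,0,-6,0,1],
  [0,0,-3,0,1],
  [0,0,0,0,1],
  [0,0,0,0,1],
])

```text
time: 17.8
tool_pos: [0.6159, -0.2356, 0.0399]
tool_rot: [3.14, 0.001, 1.425]
contact_force: [0.6, -0.8, -0.1]
opening: 0.0359
grip_force: 25.0
```

Call:
move_arm([
  [0,0,0,0,0],
  [0,0,0,0,-0.15],
  [0,0,0,0,-0.15],
  [0,0,0,0,-0.15],
  [0,0,10,0,-0.15],
  [0,0,25,0,-0.15],
  [0,0,35,0,-0.15],
  [0,0,35,0,-0.15],
  [0,0,25,0,-0.15],
  [0,0,0,0,-0.15],
])

```text
time: 18.8
tool_pos: [0.6174, -0.2364, 0.1744]
tool_rot: [3.133, 0.003, 1.425]
contact_force: [0.7, 0.2, -0.1]
opening: 0.0528
grip_force: 0.0
```

Call:
move_arm([
  [-5,20,0,-0.02,-0.15],
  [-6,28,0,-0.04,-0.15],
  [-6,28,0,-0.045,-0.15],
  [-6,28,0,-0.045,-0.15],
  [-6,28,0,-0.045,-0.15],
  [-6,28,0,-0.045,-0.15],
  [-6,27,0,-0.04,-0.15],
  [-4,20,0,-0.005,-0.15],
  [-2,10,0,0,-0.15],
  [0,0,0,0,-0.15],
  [0,0,0,0,-0.15],
])

```text
time: 19.9
tool_pos: [0.5685, -0.019, 0.1686]
tool_rot: [3.141, 0.0, 1.14]
contact_force: [0.5, -0.1, 0.7]
opening: 0.0527
grip_force: 0.0
```

```bash
python3 - <<'E'
from h import *
s=grab("scene");t=grab("top");cv2.imwrite("pics/c5.png",np.hstack([crop(s,205,160,160,200,3)[:600,:480],crop(t,375,140,80,100,4)[:400].repeat(1,0) if 0 else cv2.resize(crop(t,375,140,80,150,4),(320,600))]))
E
```

```text
(no output)
```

View pics/c5.png

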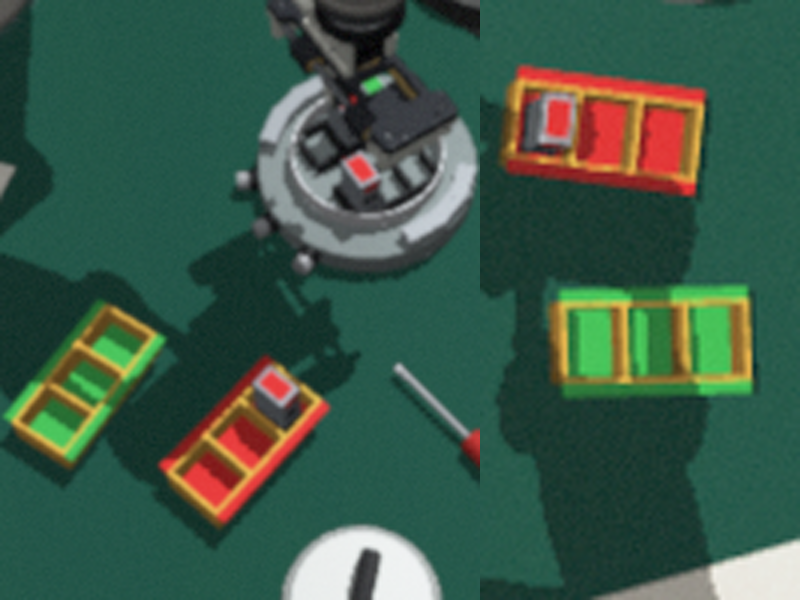

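The first cartridge stands upright in the red tray's left nest, at (557,122) in the right panel. The trays have not moved, so I pick the second.

Call:
move_arm([
  [1,1,-20,0,-0.15],
  [0,0,-30,0,-0.15],
  [0,0,-25,0,-0.15],
  [0,0,-20,0,-0.15],
  [0,0,-12,0,-0.15],
  [0,0,0,0,-0.15],
  [0,0,0,0,0.3],
  [0,0,0,0,1],
  [0,0,0,0,1],
  [0,0,0,0,1],
  [0,0,0,0,1],
  [0,0,0,0,1],
])

```text
time: 21.2
tool_pos: [0.5701, -0.0175, 0.0629]
tool_rot: [3.139, -0.0, 1.14]
contact_force: [-0.3, -1.1, 6.5]
opening: 0.0357
grip_force: 25.0
```

Call:
move_arm([
  [0,0,6,0,1],
  [0,0,14,0,1],
  [0,0,25,0,1],
  [0,0,30,0,1],
  [0,0,25,0,1],
  [2,-14,8,0,1],
  [4,-30,0,0.03,1],
  [5,-32,0,0.04,1],
  [5,-32,0,0.04,1],
  [5,-32,0,0.04,1],
  [5,-32,0,0.04,1],
  [5,-32,0,0.04,1],
])

```text
time: 22.4
tool_pos: [0.5996, -0.2235, 0.1684]
tool_rot: [-3.14, -0.0, 1.371]
contact_force: [-0.8, 0.0, -1.2]
opening: 0.0356
grip_force: 25.0
```

Call:
move_arm([
  [4,-27,0,0.04,1],
  [3,-20,0,0.015,1],
  [2,-10,0,0,1],
  [0,0,0,0,1],
  [0,0,0,0,1],
])

```text
time: 22.9
tool_pos: [0.609, -0.2778, 0.1691]
tool_rot: [-3.14, -0.001, 1.425]
contact_force: [1.1, 0.7, -1.6]
opening: 0.0357
grip_force: 25.0
```

```bash
cat >> h.py <<'E'
def chk(n,uv,r=11,im=None,ref=None):
    a=cv2.imread(ref or f"pics/{n}0.png");b=(grab(n) if im is None else im)[:,:,::-1].copy();x,y=uv
    w=b[y-r-14:y+r+15,x-r-14:x+r+15];m=cv2.matchTemplate(w,a[y-r:y+r+1,x-r:x+r+1],cv2.TM_CCOEFF_NORMED)
    _,v,_,p=cv2.minMaxLoc(m);print(n,uv,"shift",p[0]-14,p[1]-14,round(v,2))
E
python3 - <<'E'
from h import *
s=grab("scene");cv2.imwrite("pics/s2.png",s[:,:,::-1])
for uv in[(272,320),(222,300),(245,275)]:chk("scene",uv,im=s)
E
```

```text
scene (272, 320) shift 0 0 0.91
scene (222, 300) shift 0 0 1.0
scene (245, 275) shift 0 0 0.99
```

Trays unmoved; place the second.

Call:
move_arm([
  [0,-2,-25,0,1],
  [0,0,-35,0,1],
  [0,0,-30,0,1],
  [0,0,-20,0,1],
  [0,0,-12,0,1],
  [0,0,-6,0,1],
  [0,0,-3,0,1],
  [0,0,0,0,1],
  [0,0,0,0,1],
])

```text
time: 23.85
tool_pos: [0.6099, -0.2807, 0.0399]
tool_rot: [3.14, 0.001, 1.425]
contact_force: [0.9, -0.1, -0.4]
opening: 0.0362
grip_force: 25.0
```

Call:
move_arm([
  [0,0,0,0,0],
  [0,0,0,0,-0.15],
  [0,0,0,0,-0.15],
  [0,0,0,0,-0.15],
  [0,0,10,0,-0.15],
  [0,0,25,0,-0.15],
  [0,0,35,0,-0.15],
  [0,0,35,0,-0.15],
  [0,0,25,0,-0.15],
  [0,0,0,0,-0.15],
])

```text
time: 24.85
tool_pos: [0.6113, -0.2815, 0.1745]
tool_rot: [3.133, 0.004, 1.425]
contact_force: [0.1, 0.2, 0.4]
opening: 0.0529
grip_force: 0.0
```

Call:
move_arm([
  [-6,20,0,-0.02,-0.15],
  [-9,30,0,-0.03,-0.15],
  [-9,30,0,-0.035,-0.15],
  [-9,32,0,-0.035,-0.15],
  [-9,32,0,-0.035,-0.15],
  [-9,32,0,-0.035,-0.15],
  [-9,32,0,-0.035,-0.15],
  [-9,32,0,-0.03,-0.15],
  [-9,32,0,-0.03,-0.15],
  [-8,27,0,0,-0.15],
  [-5,15,0,0,-0.15],
  [-3,7,0,0,-0.15],
])

```text
time: 26.05
tool_pos: [0.5148, 0.0417, 0.1686]
tool_rot: [-3.141, 0.0, 1.141]
contact_force: [-0.7, 0.1, 0.3]
opening: 0.0526
grip_force: 0.0
```

Call:
move_arm([
  [0,0,0,0,-0.15],
  [0,0,0,0,-0.15],
])

```text
time: 26.25
tool_pos: [0.5157, 0.0398, 0.1687]
tool_rot: [3.141, 0.0, 1.139]
contact_force: [-0.2, -0.0, 0.2]
opening: 0.053
grip_force: 0.0
```

Call:
move_arm([
  [0,2,-20,0,-0.15],
  [0,0,-30,0,-0.15],
  [0,0,-25,0,-0.15],
  [0,0,-20,0,-0.15],
  [0,0,-12,0,-0.15],
  [0,0,0,0,-0.15],
  [0,0,0,0,0.3],
  [0,0,0,0,1],
  [0,0,0,0,1],
  [0,0,0,0,1],
  [0,0,0,0,1],
  [0,0,0,0,1],
])

```text
time: 27.45
tool_pos: [0.5161, 0.0425, 0.0627]
tool_rot: [3.139, -0.001, 1.14]
contact_force: [-0.6, -0.7, 6.3]
opening: 0.036
grip_force: 25.0
```

Call:
move_arm([
  [0,0,6,0,1],
  [0,0,14,0,1],
  [0,0,25,0,1],
  [0,0,30,0,1],
  [0,0,25,0,1],
  [3,-14,8,0,1],
  [7,-30,0,0.03,1],
  [9,-36,0,0.035,1],
  [9,-36,0,0.035,1],
  [9,-36,0,0.035,1],
  [9,-36,0,0.035,1],
  [9,-36,0,0.035,1],
])

```text
time: 28.65
tool_pos: [0.5697, -0.1837, 0.1684]
tool_rot: [-3.14, -0.0, 1.346]
contact_force: [1.2, 0.9, -2.5]
opening: 0.0361
grip_force: 25.0
```

Call:
move_arm([
  [9,-36,0,0.035,1],
  [9,-36,0,0.03,1],
  [7,-32,0,0.015,1],
  [4,-24,0,0,1],
  [3,-14,0,0,1],
  [0,0,0,0,1],
  [0,0,0,0,1],
])

```text
time: 29.35
tool_pos: [0.6015, -0.3234, 0.1684]
tool_rot: [-3.14, -0.001, 1.424]
contact_force: [0.5, 0.6, -1.2]
opening: 0.0359
grip_force: 25.0
```

```bash
python3 - <<'E'
from h import *
s=grab("scene")
for uv in[(272,320),(222,300),(245,275)]:chk("scene",uv,im=s)
E
```

```text
scene (272, 320) shift 0 0 0.85
scene (222, 300) shift 0 0 1.0
scene (245, 275) shift -10 13 0.79
```

Call:
move_arm([
  [1,0,-25,0,1],
  [0,0,-35,0,1],
  [0,0,-30,0,1],
  [0,0,-20,0,1],
  [0,0,-12,0,1],
  [0,0,-6,0,1],
  [0,0,-3,0,1],
  [0,0,0,0,1],
  [0,0,0,0,1],
])

```text
time: 30.3
tool_pos: [0.6039, -0.3237, 0.0399]
tool_rot: [3.14, 0.001, 1.425]
contact_force: [0.4, 0.3, 0.1]
opening: 0.036
grip_force: 25.0
```

Call:
move_arm([
  [0,0,0,0,0],
  [0,0,0,0,-0.15],
  [0,0,0,0,-0.15],
  [0,0,0,0,-0.15],
  [0,0,10,0,-0.15],
  [0,0,25,0,-0.15],
  [0,0,35,0,-0.15],
  [0,0,35,0,-0.15],
  [0,0,25,0,-0.15],
  [0,0,0,0,-0.15],
])

```text
time: 31.3
tool_pos: [0.6052, -0.3246, 0.1746]
tool_rot: [3.133, 0.004, 1.425]
contact_force: [0.2, -0.3, 0.5]
opening: 0.0529
grip_force: 0.0
```

Call:
move_arm([
  [-5,22,0,-0.02,-0.15],
  [-7,36,0,-0.03,-0.15],
  [-7,38,0,-0.035,-0.15],
  [-7,38,0,-0.035,-0.15],
  [-7,38,0,-0.035,-0.15],
  [-7,38,0,-0.035,-0.15],
  [-7,38,0,-0.035,-0.15],
  [-7,38,0,-0.03,-0.15],
  [-7,38,0,-0.03,-0.15],
  [-6,36,0,0,-0.15],
  [-5,22,0,0,-0.15],
  [-3,14,0,0,-0.15],
])

```text
time: 32.5
tool_pos: [0.5274, 0.0744, 0.1684]
tool_rot: [-3.141, 0.0, 1.142]
contact_force: [-1.0, -0.2, 0.1]
opening: 0.0532
grip_force: 0.0
```

Call:
move_arm([
  [0,0,0,0,-0.15],
  [0,0,0,0,-0.15],
])

```text
time: 32.7
tool_pos: [0.5285, 0.072, 0.1686]
tool_rot: [3.141, 0.001, 1.14]
contact_force: [0.4, -0.0, -0.3]
opening: 0.0529
grip_force: 0.0
```

Call:
move_arm([
  [0,-1,-20,0,-0.15],
  [0,0,-30,0,-0.15],
  [0,0,-25,0,-0.15],
  [0,0,-20,0,-0.15],
  [0,0,-12,0,-0.15],
  [0,0,0,0,-0.15],
  [0,0,0,0,0.3],
  [0,0,0,0,1],
  [0,0,0,0,1],
  [0,0,0,0,1],
  [0,0,0,0,1],
  [0,0,0,0,1],
])

```text
time: 33.9
tool_pos: [0.5291, 0.0715, 0.0628]
tool_rot: [3.139, -0.001, 1.14]
contact_force: [0.6, -0.9, 6.4]
opening: 0.0361
grip_force: 25.0
```

Call:
move_arm([
  [0,0,6,0,1],
  [0,0,14,0,1],
  [0,0,25,0,1],
  [0,0,30,0,1],
  [0,0,25,0,1],
  [-3,-14,8,0,1],
  [-6,-30,0,0.04,1],
  [-8,-36,0,0.05,1],
  [-8,-36,0,0.05,1],
  [-8,-36,0,0.05,1],
  [-8,-36,0,0.05,1],
  [-8,-36,0,0.05,1],
])

```text
time: 35.1
tool_pos: [0.4776, -0.1541, 0.1688]
tool_rot: [-3.14, -0.0, 1.432]
contact_force: [0.6, -0.1, -1.0]
opening: 0.0358
grip_force: 25.0
```

Call:
move_arm([
  [-8,-36,0,0.05,1],
  [-8,-36,0,0.05,1],
  [-7,-36,0,0.03,1],
  [-3,-26,0,0,1],
  [-1,-23,0,0,1],
  [0,0,0,0,1],
  [0,0,0,0,1],
])

```text
time: 35.8
tool_pos: [0.4511, -0.3094, 0.1686]
tool_rot: [-3.14, -0.002, 1.558]
contact_force: [0.2, 0.4, -2.0]
opening: 0.036
grip_force: 25.0
```

```bash
python3 - <<'E'
from h import *
s=grab("scene");t=grab("top")
cv2.imwrite("pics/c6.png",np.hstack([crop(s,200,240,133,133,3),crop(t,375,140,80,80,5)[:399]]))
for uv in[(272,320),(222,300),(245,275)]:chk("scene",uv,im=s)
E
```

```text
scene (272, 320) shift 6 -6 0.5
scene (222, 300) shift -3 -10 0.91
scene (245, 275) shift -13 3 0.7
```

View pics/c6.png

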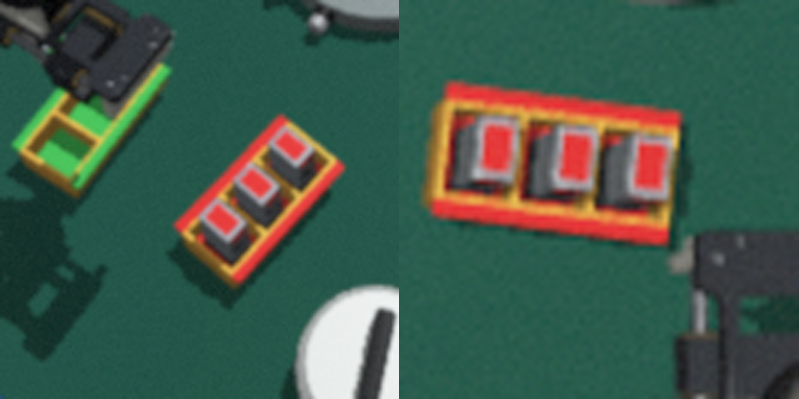

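The green tray has been knocked: its near corner is now at scene (225,305), against (228,316) before. The red tray holds three upright cartridges. I back the arm off and measure the green tray again.

Call:
move_arm([
  [3,20,0,0,1],
  [5,32,0,0,1],
  [6,36,0,0,1],
  [6,36,0,0,1],
  [6,36,0,0,1],
  [6,36,0,0,1],
  [4,22,0,0,1],
  [0,0,0,0,1],
])

```text
time: 36.7
tool_pos: [0.4881, -0.0878, 0.1698]
tool_rot: [-3.141, -0.001, 1.565]
contact_force: [0.5, -0.3, -0.8]
opening: 0.0358
grip_force: 25.0
```

```bash
python3 - <<'E'
from h import *
s=grab("scene");t=grab("top");cv2.imwrite("pics/s3.png",s[:,:,::-1]);cv2.imwrite("pics/t3.png",t[:,:,::-1])
cv2.imwrite("pics/c7.png",np.hstack([crop(s,190,230,80,80,5),crop(t,375,190,80,80,5)]))
E
```

```text
(no output)
```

View pics/c7.png

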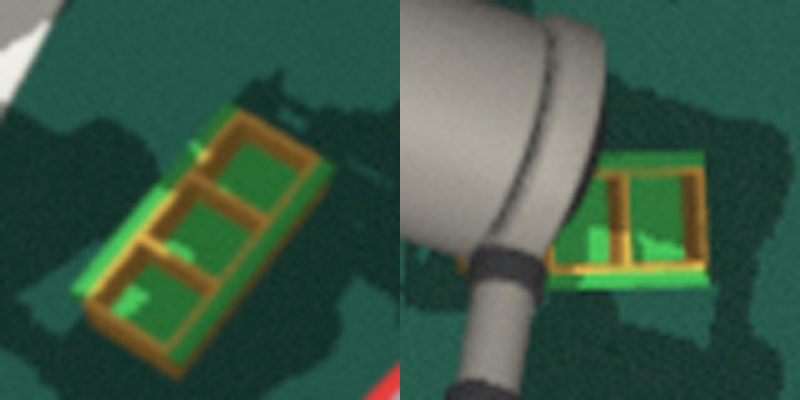

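```bash
python3 - <<'E'
from h import *
T=lambda x,y:(375+(x-400)/5,190+y/5);S=lambda x,y:(190+x/5,230+y/5)
a,b=at("top",T(704,152),.034),at("top",T(709,286),.034);ax=(a-b)/np.linalg.norm(a-b);ay=np.array([-ax[1],ax[0]])
print("top",(a+b)/2+ay*.0695,np.degrees(np.arctan2(ax[1],ax[0])),np.linalg.norm(a-b))
q=np.array([at("scene",S(*p),.034) for p in[(235,107),(332,168),(178,365),(73,292)]])
d=q[0]-q[3]+q[1]-q[2];print("scene",q.mean(0),np.degrees(np.arctan2(d[1],d[0]))-90,np.linalg.norm(q[0]-q[1]),np.linalg.norm(q[0]-q[3]))
# template shift at several points vs scene0
s=cv2.imread("pics/s3.png")[:,:,::-1]
for uv in[(222,300),(212,290),(228,308),(236,275),(250,270)]:
    chk("scene",uv,r=8,im=s)
print(at("scene",(222,300),.034)-at("scene",(219,290),.034))
E
```

```text
top [ 0.42824913 -0.2917048 ] -0.02130725716144274 0.07805776054863985
scene [ 0.4330332  -0.29011865] -1.0966852106494542 0.07024851574533532 0.13728880656210707
scene (222, 300) shift -3 -10 0.73
scene (212, 290) shift -2 -11 0.96
scene (228, 308) shift -3 -10 0.87
scene (236, 275) shift -13 3 0.85
scene (250, 270) shift -4 -10 0.8
[ 0.02509114 -0.01821728]
```

Call:
move_arm([
  [-6,-20,0,0,1],
  [-9,-32,0,0,1],
  [-9,-34,0,0,1],
  [-9,-34,0,0,1],
  [-9,-34,0,0,1],
  [-9,-30,0,0,1],
  [-8,-20,0,0,1],
  [0,0,0,0,1],
  [0,0,0,0,1],
])

```text
time: 37.7
tool_pos: [0.4287, -0.2958, 0.1695]
tool_rot: [-3.141, -0.001, 1.558]
contact_force: [0.7, 0.1, -2.0]
opening: 0.036
grip_force: 25.0
```

```bash
python3 - <<'E'
from h import *
s=grab("scene")
for uv in[(212,278),(225,300)]:chk("scene",uv,im=s,ref="pics/s3.png")
chk("scene",(272,320),im=s,ref="pics/s3.png")
E
```

```text
scene (212, 278) shift 0 0 0.96
scene (225, 300) shift 0 0 0.85
scene (272, 320) shift 0 0 1.0
```

Call:
move_arm([
  [0,4,-25,0,1],
  [0,0,-35,0,1],
  [0,0,-30,0,1],
  [0,0,-20,0,1],
  [0,0,-12,0,1],
  [0,0,-6,0,1],
  [0,0,-3,0,1],
  [0,0,0,0,1],
  [0,0,0,0,1],
])

```text
time: 38.65
tool_pos: [0.4298, -0.2917, 0.0396]
tool_rot: [3.14, 0.001, 1.56]
contact_force: [0.3, -0.1, -1.2]
opening: 0.0359
grip_force: 25.0
```

Call:
move_arm([
  [0,0,0,0,0],
  [0,0,0,0,-0.15],
  [0,0,0,0,-0.15],
  [0,0,0,0,-0.15],
  [0,0,10,0,-0.15],
  [0,0,25,0,-0.15],
  [0,0,35,0,-0.15],
  [0,0,35,0,-0.15],
  [0,0,35,0,-0.15],
  [0,0,10,0,-0.15],
])

```text
time: 39.65
tool_pos: [0.4307, -0.2925, 0.1933]
tool_rot: [3.136, 0.005, 1.56]
contact_force: [0.6, 1.0, 0.3]
opening: 0.0528
grip_force: 0.0
```

Call:
move_arm([
  [2,20,0,0,-1],
  [3,36,0,-0.04,-1],
  [3,38,0,-0.04,-1],
  [3,38,0,-0.04,-1],
  [3,38,0,-0.04,-1],
  [3,30,0,-0.04,-1],
  [3,10,0,-0.04,-1],
  [0,0,0,0,-1],
])

```text
time: 40.45
tool_pos: [0.4492, -0.0799, 0.1886]
tool_rot: [-3.141, -0.0, 1.322]
contact_force: [0.4, -0.8, -0.1]
opening: 0.0916
grip_force: 0.0
```

```bash
python3 - <<'E'
from h import *
s=grab("scene");t=grab("top");cv2.imwrite("pics/s4.png",s[:,:,::-1]);cv2.imwrite("pics/t4.png",t[:,:,::-1])
cv2.imwrite("pics/c8.png",np.vstack([np.hstack([crop(t,140,160,100,100,4),crop(s,310,80,100,100,4)]),np.hstack([crop(s,190,230,133,66,3)[:198,:399],crop(t,375,200,100,50,4)[:198,:399]]).copy()[:, :798] if 0 else cv2.resize(np.hstack([crop(s,190,230,130,65,3),crop(t,370,190,130,65,3)]),(800,200))]))
for uv in[(180,205),(210,215)]:chk("top",uv,im=t,ref="pics/top1.png")
E
```

```text
top (180, 205) shift 0 0 1.0
top (210, 215) shift 0 0 1.0
```

View pics/c8.png

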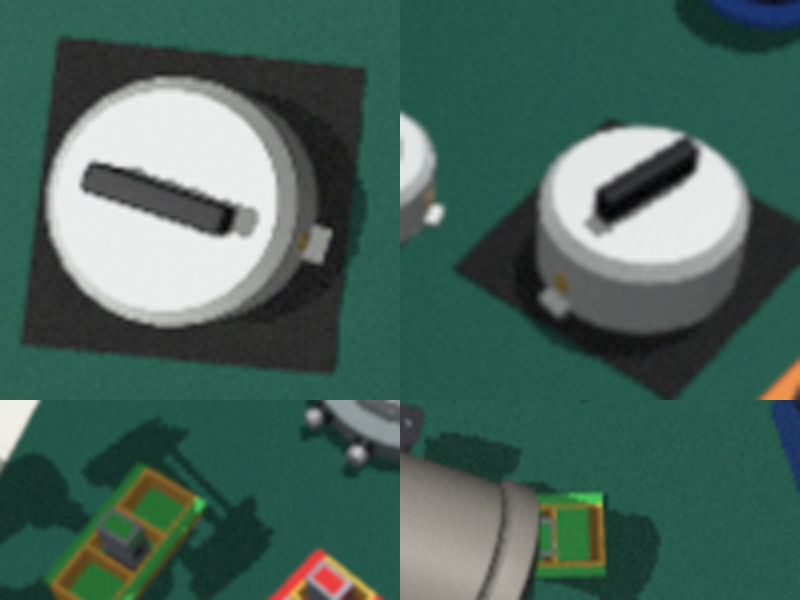

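The cover is still on the mat and has not moved (template shift 0). The green cartridge is upright in its nest. Now I fetch the cover.

Call:
move_arm([
  [3,20,0,0,-1],
  [5,38,0,0,-1],
  [5,40,0,-0.01,-1],
  [5,40,0,-0.01,-1],
  [5,40,0,-0.01,-1],
  [5,40,0,-0.01,-1],
  [5,40,0,-0.01,-1],
  [6,40,0,-0.01,-1],
  [6,40,0,-0.01,-1],
  [6,40,0,-0.01,-1],
  [6,36,0,-0.01,-1],
  [6,29,0,-0.01,-1],
])

```text
time: 41.75
tool_pos: [0.513, 0.3625, 0.1882]
tool_rot: [-3.141, 0.0, 1.22]
contact_force: [1.0, -0.2, 0.5]
opening: 0.092
grip_force: 0.0
```

Call:
move_arm([
  [0,0,0,0,-1],
  [0,0,0,0,-1],
])

```text
time: 41.95
tool_pos: [0.5126, 0.3607, 0.1879]
tool_rot: [-3.141, 0.001, 1.22]
contact_force: [-0.4, -0.5, -0.3]
opening: 0.0918
grip_force: 0.0
```

Call:
move_arm([
  [0,2,-25,0.006,-1],
  [0,0,-30,0,-1],
  [0,0,-25,0,-1],
  [0,0,-14,0,-1],
  [0,0,-6,0,-1],
  [0,0,0,0,-0.2],
  [0,0,0,0,0.4],
  [0,0,0,0,1],
  [0,0,0,0,1],
  [0,0,0,0,1],
  [0,0,0,0,1],
  [0,0,0,0,1],
])

```text
time: 43.15
tool_pos: [0.5123, 0.3637, 0.0889]
tool_rot: [3.141, -0.0, 1.226]
contact_force: [-0.2, -0.1, 0.0]
opening: 0.0405
grip_force: 0.0
```

Call:
move_arm([
  [0,0,0,0,1],
  [0,0,0,0,1],
  [0,0,0,0,1],
  [0,0,0,0,1],
])

```text
time: 43.55
tool_pos: [0.5124, 0.3636, 0.0887]
tool_rot: [3.141, 0.0, 1.226]
contact_force: [0.4, 0.4, -0.1]
opening: 0.0219
grip_force: 25.0
```

Call:
move_arm([
  [0,0,8,0,1],
  [0,0,18,0,1],
  [0,0,30,0,1],
  [0,0,35,0,1],
  [0,0,30,0,1],
  [3,-20,0,0,1],
  [3,-32,0,0,1],
  [3,-32,0,0,1],
  [3,-32,0,0,1],
  [3,-32,0,0,1],
  [3,-32,0,0,1],
  [3,-32,0,0,1],
])

```text
time: 44.75
tool_pos: [0.5328, 0.1503, 0.2097]
tool_rot: [-3.141, 0.0, 1.226]
contact_force: [0.1, -0.7, -4.0]
opening: 0.022
grip_force: 25.0
```

Call:
move_arm([
  [3,-32,0,0,1],
  [3,-32,0,0,1],
  [3,-30,0,0,1],
  [4,-20,0,0,1],
  [2,-11,0,0,1],
  [0,0,0,0,1],
  [0,0,0,0,1],
  [0,0,0,0,1],
])

```text
time: 45.55
tool_pos: [0.5481, 0.0278, 0.2097]
tool_rot: [-3.141, -0.0, 1.227]
contact_force: [-0.4, 0.1, -4.4]
opening: 0.0219
grip_force: 25.0
```

Call:
move_arm([
  [0,-1,-15,0,1],
  [0,0,-20,0,1],
  [0,0,-15,0,1],
  [0,0,-10,0,1],
  [0,0,-8,0,1],
  [0,0,-6,0,1],
  [0,0,-5,0,1],
  [0,0,-5,0,1],
  [0,0,-4,0,1],
  [0,0,-3,0,1],
  [0,0,0,0,1],
])

```text
time: 46.65
tool_pos: [0.5481, 0.0256, 0.1184]
tool_rot: [-3.141, 0.0, 1.226]
contact_force: [0.1, -0.3, -4.6]
opening: 0.022
grip_force: 25.0
```

Call:
move_arm([
  [0,0,-1,0,1],
  [0,0,-1,0,1],
  [0,0,-1,0,1],
  [0,0,0,0,1],
  [0,0,0,0,1],
])

```text
time: 47.15
tool_pos: [0.5483, 0.0256, 0.1158]
tool_rot: [3.141, 0.0, 1.226]
contact_force: [-0.2, 0.4, -4.0]
opening: 0.0219
grip_force: 25.0
```

Call:
move_arm([
  [0,0,-1,0,1],
  [0,0,0,0,1],
  [0,0,0,0,1],
])

```text
time: 47.45
tool_pos: [0.5484, 0.0256, 0.1157]
tool_rot: [3.141, -0.0, 1.226]
contact_force: [-3.6, 0.1, 5.4]
opening: 0.022
grip_force: 25.0
```

It is seated on the rim at TCP z 0.1157. Now I turn it clockwise.

Call:
move_arm([
  [0,0,0,-0.08,1],
  [0,0,0,-0.1,1],
  [0,0,0,-0.1,1],
  [0,0,0,-0.1,1],
  [0,0,0,-0.1,1],
  [0,0,0,-0.1,1],
])

```text
time: 48.05
tool_pos: [0.5493, 0.0255, 0.1157]
tool_rot: [3.14, -0.002, 0.642]
contact_force: [-0.1, 0.7, 3.1]
opening: 0.0218
grip_force: 25.0
```

Call:
move_arm([
  [0,0,0,-0.1,1],
  [0,0,0,-0.1,1],
  [0,0,0,-0.1,1],
  [0,0,0,-0.1,1],
  [0,0,0,-0.1,1],
  [0,0,0,-0.1,1],
  [0,0,0,-0.1,1],
  [0,0,0,-0.1,1],
  [0,0,0,-0.1,1],
  [0,0,0,-0.07,1],
  [0,0,0,0,1],
])

```text
time: 49.15
tool_pos: [0.5493, 0.0255, 0.1157]
tool_rot: [-3.141, -0.003, -0.325]
contact_force: [0.4, -0.7, 4.8]
opening: 0.0216
grip_force: 25.0
```

```bash
python3 -c "
from h import *
o=monitor.observe();print(o['tool_rot'],o['torque'],o['contact_force'])"
```

```text
[-3.14105417e+00 -2.66233230e-03 -3.24785581e-01] [-0.06879305  0.25153118 -0.20236547] [ 0.38723859 -0.66226969  4.78550467]
```

Call:
move_arm([
  [0,0,0,-0.03,1],
  [0,0,0,-0.03,1],
  [0,0,0,-0.03,1],
  [0,0,0,-0.02,1],
  [0,0,0,0,1],
])

```text
time: 49.65
tool_pos: [0.5492, 0.0256, 0.1157]
tool_rot: [-3.141, -0.002, -0.432]
contact_force: [-0.4, -0.1, 5.5]
opening: 0.0221
grip_force: 25.1
```

```bash
python3 -c "
from h import *
o=monitor.observe();print(o['tool_rot'],o['torque'],o['contact_force'])"
```

```text
[-3.14103364e+00 -2.43559243e-03 -4.32447740e-01] [-0.00959928  0.25824913  0.34421441] [-0.43884039 -0.09832707  5.47671828]
```

Call:
move_arm([
  [0,0,0,-0.015,1],
  [0,0,0,-0.015,1],
  [0,0,0,0,1],
])

```text
time: 49.95
tool_pos: [0.5491, 0.0257, 0.1157]
tool_rot: [-3.141, -0.002, -0.462]
contact_force: [-0.5, 1.2, 5.5]
opening: 0.0215
grip_force: 25.5
```

```bash
python3 -c "
from h import *
o=monitor.observe();print(o['tool_rot'],o['torque'],o['contact_force'])"
```

```text
[-3.14101245e+00 -2.21853952e-03 -4.61533144e-01] [0.08868449 0.28747714 0.66536759] [-0.50823083  1.23977233  5.52543147]
```

Call:
move_arm([
  [0,0,0,-0.02,1],
  [0,0,0,-0.02,1],
  [0,0,0,0,1],
])

```text
time: 50.25
tool_pos: [0.5489, 0.0261, 0.1156]
tool_rot: [-3.141, -0.002, -0.502]
contact_force: [-0.7, 2.3, 6.0]
opening: 0.0223
grip_force: 26.0
```

```bash
python3 -c "
from h import *
o=monitor.observe();print(o['tool_rot'],o['torque'],o['contact_force'])"
```

```text
[-3.14061791e+00 -1.61068425e-03 -5.01567207e-01] [0.328463   0.42689325 0.77086543] [-0.73716888  2.34578071  6.03649038]
```

At the stop: the torque has levelled off at 0.77 N m. I release and retreat.

Call:
move_arm([
  [0,0,0,0,0],
  [0,0,0,0,-0.6],
  [0,0,0,0,-1],
  [0,0,0,0,-1],
  [0,0,0,0,-1],
  [0,0,0,0,-1],
  [0,0,10,0,-1],
  [0,0,25,0,-1],
  [0,0,35,0,-1],
  [0,0,30,0,-1],
])

```text
time: 51.25
tool_pos: [0.5484, 0.0256, 0.217]
tool_rot: [-3.141, -0.001, -0.504]
contact_force: [0.1, 0.1, 0.8]
opening: 0.0914
grip_force: 0.0
```

Call:
move_arm([
  [-6,25,0,0,-1],
  [-8,35,0,0,-1],
  [-8,35,0,0,-1],
  [-8,35,0,0,-1],
  [-8,35,0,0,-1],
  [-8,35,0,0,-1],
  [-8,35,0,0,-1],
  [-6,25,0,0,-1],
  [0,0,0,0,-1],
])

```text
time: 52.15
tool_pos: [0.4873, 0.2885, 0.2154]
tool_rot: [-3.14, 0.0, -0.5]
contact_force: [0.6, 0.2, 0.2]
opening: 0.0915
grip_force: 0.0
```

```bash
python3 - <<'E'
from h import *
s=grab("scene");t=grab("top")
cv2.imwrite("pics/c9.png",np.vstack([np.hstack([crop(t,255,140,100,100,4),crop(s,275,165,100,100,4)]),np.hstack([cv2.resize(crop(s,190,240,160,80,3),(400,200)),cv2.resize(crop(t,360,150,160,80,3),(400,200))])]))
for uv in[(210,138),(290,120),(369,110)]:chk("top",uv,im=t)
E
```

```text
top (210, 138) shift 0 0 1.0
top (290, 120) shift 0 0 1.0
top (369, 110) shift 0 0 1.0
```

View pics/c9.png

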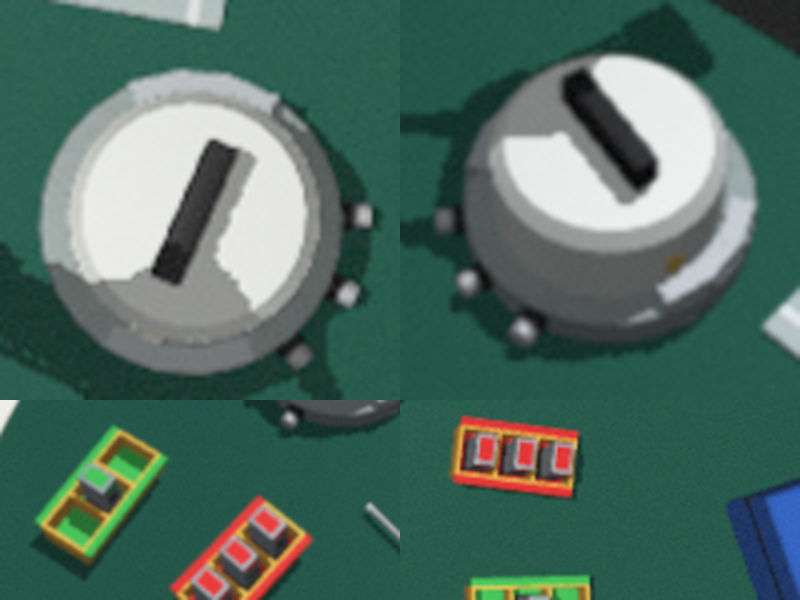

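```bash
python3 - <<'E'
from h import *
t=grab("top");
for n,im in(("start",cv2.imread("pics/top0.png")),("now",t[:,:,::-1].copy())):
    c=cv2.resize(im[165:220,285:320],None,fx=8,fy=8,interpolation=cv2.INTER_CUBIC);m=(c.max(2)<90).astype(np.uint8)
    k,l,st,_=cv2.connectedComponentsWithStats(m);i=1+st[1:,4].argmax();r=cv2.minAreaRect(np.argwhere(l==i)[:,::-1].astype(np.float32));q=cv2.boxPoints(r)/8+[285,165]
    w=np.array([at("top",p,.136) for p in q]);e=max([w[1]-w[0],w[2]-w[1]],key=np.linalg.norm);print(n,(np.degrees(np.arctan2(e[1],e[0]))+90)%180-90,w.mean(0),st[i,4])
E
```

```text
start -22.089790292155442 [0.54709525 0.02550998] 18107
now -24.894871175211634 [0.54647264 0.02367983] 18438
```

The cover's yaw is -24.9°, and the housing's is -24.8°, so the cover is home.

```bash
python3 -c "
from cell import workorder
print(workorder.hand_in())"
```

```text
the job is handed in; nothing more can be done
None
```

The job is handed in at about 52 s of the 208 s allowed: the one green and three red cartridges found stand upright in their trays, the cover is back on and turned to its stop, and the meter, set square and screwdriver had not moved.

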